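# Clamp the sprung travel sensor and hold its rod at the length mark

## Robot

A 6-joint arm with a two-finger parallel gripper is mounted at the origin on the work surface. World frame = base frame: x ahead of the robot, y to its left, z up, the work surface at z = 0. Lengths are in m, angles in degrees, forces in N, time in s.
With the tool pointing down it reaches from about 0.4 to 0.825 m from the base axis. Payload 7 kg.
Tool frame: the origin (TCP) lies between the finger pads; the fingertips stand 14 mm ahead of it and the grasp point (between the pads) lies 5 mm behind it (r.tips_ahead is the distance from the TCP to the fingertips, in m); z points along the fingers, y is the direction in which the jaws open and shut (so a half turn about z gives the same grasp; the last joint's range is limited). The gripper opens to 88 mm and grips with 3 to 60 N. Pads are 19 mm wide; open, the fingers measure 130 mm over their backs; the gripper's body (78 mm by 193 mm) begins 47 mm behind the grasp point.
Start: joints at [91.679, 20.546, 0.682, 0, -70.136, -16.507], TCP at [0.173, 0.652, 0.241] pointing down, gripper open.
Joint ranges: [-176.03, 176.03], [-82.01, 121.73], [-58.28, 71.71], [-173.87, 95.51], [-174.79, -0.11], [-173.66, 173.66]. Speed limits (degrees/s): [136.94, 136.94, 172.46, 180, 180, 180].

## Interface

Orientations are given as [roll, pitch, yaw] about the fixed x, y, z axes, in that order (R = Rz(yaw) Ry(pitch) Rx(roll)).
In Python, from plant import r gives the robot as it stands.
- The arm moves only by the tool apply_moves, never from a script. Its arguments are lists of equal length, an entry for each row: "slide": the shift along the tool's x, y, z as a fraction of full scale, a list of three; "turn": the turn, a rotation vector about the tool's x, y, z as a fraction of full scale, a list of three; "jaw": the closure, from 0 (fully open) to 1 (shut). In form: {"slide": [[dx, dy, dz], ...], "turn": [[wx, wy, wz], ...], "jaw": [jaw, ...]}. A call has 1 to 8 rows; each row shifts and turns the commanded pose from where the row before left it, along the tool's axes as they then stand; what a row does not reach is not made up. Full scale, the value 1, is 0.1 m for a shift and 1.5 rad for a turn. A row lasts 1/10 s, in which the tool goes at most 50 mm and 8.59 degrees, less where a joint would pass 70% of its speed; a pose out of reach is approached as far as the arm can. A call with a number of a shift or a turn outside -1 to 1 is refused whole. A call with a gripper value outside its range is refused whole. The fingers move at their own pace and stop on an object; "newtons" is the grip in N (left out, the last holds). Time passes only in rows, so rows that do not move let the fingers close. It gives the time, the measured TCP pose, the force and the opening at its end, in the units of the state.
- r.get_state(): the state, without advancing time (a new reading comes with each control period).
- r.capture(name): name is "scene" or "top"; returns a dict with "pixels" (384x512x3 uint8, blue, green, red), "depth" (384x512 float32, m along the optical axis (not along the pixel's ray), 0 where there is no reading), "fx", "fy", "cx", "cy" (pixels), "rvec" (rotation vector, rad) and "tvec" (3), from world to camera coordinates, as OpenCV has them. Camera axes: x right, y down, z forward; pixel columns grow to the right and rows downward; lengths in m; the calibration is good to about 2 mm. A picture is of the moment at which its call begins.
- r.close_job(): hands the job in, once; it reports no verdict.
The state is a dict: "time_s": time; "joints": joint angles; "qd": joint speeds; "joint_torque": joint torques, N m; "tcp_pos": TCP position; "eef_rot": TCP orientation; "contact_force": force on the tool from outside, world axes, zero at the start; "moment": the same for the moment, N m; "gripper_width": finger opening in m.
Only numpy, scipy, OpenCV 4.12 (cv2) and the standard library are available. Lean on these libraries where they do the work, as an engineer would, in place of code of your own. Each camera call takes 0.05 s, during which the arm holds its last target.

## Task

Check the spring-return travel sensor on its bench fixture: swing the clamp lever on the socket block fully down shut, and only then pull the telescoping rod out by its upright grip, against its spring, until the little pointer on the grip is level with the upright fin of the length mark on the base plate. Finish while still holding the grip steady there for the reading - do not let go, the spring would pull it back. Leave the lever shut and the loose things around the fixture where they are.

Things in the scene. Friction and masses are not known exactly. Their poses are not given: they have to be found in the camera images.
- fixture: Fixed aluminium base plate 380 x 100 x 12 mm carrying a dark steel sensor tube (28 mm diameter, axis 36 mm above the table). Origin on the table, under the tube's mouth; +x is the direction in which the rod is pulled out, z is up. The tube runs from x = -172 mm to its mouth at x = 0; the plate from x = -180 to +200 mm, y = -50 to +50 mm.
- rod (a joint): Extension of the telescoping steel rod out of the tube in m, along the fixture's +x; 0 = fully in, 0.110 = end stop, starts between 0 and 0.012. An inner spring pulls it back in: about 2 N at 0 plus 70 N per metre (about 8 N at 0.085). It slides back when let go.
- grip_hold (a point): Place to pinch the grip: a black upright block on the rod's outer end, 14 mm thick along the pull, 28 mm wide, from 18 to 90 mm above the table, moving with the rod. The point is on its centre line, 70 mm above the table, 67 mm + extension from the tube's mouth. Over the rod at least 60 mm are free between grip and mouth; the rod's sections below reach at most 45 mm above the table.
- pointer (a point): Tip of the thin steel pointer that sticks out 15 mm from the grip's -y side (fixture axes), 31 mm above the table, exactly in line with the grip's middle along the pull.
- marker: Length mark: small fixed dark steel rider on the plate, 14 x 16 x 10 mm, with a thin upright steel fin (3 mm thick, top 46 mm above the table). Origin at the centre of its underside, in line with the fin; axes as the fixture's. It is 40 mm off the rod's centre line on the -y side, 107 to 152 mm out from the mouth. The pointer is level with it at the same place along the fixture's x.
- clamp_block: Fixed grey socket block 60 x 56 x 46 mm straddling the tube, top 58 mm above the table, on the plate. Origin at the centre of its underside (12 mm above the table); axes as the fixture's.
- lever (a joint): Angle of the clamp lever in rad: 0 = shut, lying level along the fixture's -x over the block; grows as the free end swings up and towards +x (1.57 = upright, 1.6 = stop). Starts between 0.9 and 1.45. Stiff hinge (0.07 N m): stays where it is left.
- lever_hinge (a point): Hinge axis of the lever (along the fixture's y), 22 mm to +x of the block's centre, 68 mm above the table.
- lever_tip (a point): Free end of the lever, 78 mm from the hinge. The lever is a steel bar 12 mm wide and 8 mm thick; its last 26 mm is a black paddle 26 mm wide and 10 mm thick, which shut reaches past the block.
- wheel_a: Loose bystander: small toy-car wheel lying flat, 66 mm diameter, 26 mm high, origin under its centre. Leave it.
- wheel_b: Loose bystander: another such wheel lying flat. Leave it.
- motor: Loose bystander: yellow gear motor 64 x 22 x 19 mm, lying. Leave it.
- battery_box: Loose bystander: open black battery holder 66 x 60 x 18 mm. Leave it.
- board: Loose bystander: blue controller board 68 x 53 x 8 mm (17 mm high at its connectors). Leave it.
- screwdriver: Loose bystander: screwdriver 160 mm long. Leave it.
- cup: Loose bystander: grey plastic cup, 72 mm diameter, 85 mm high. Leave it.

How it is judged (in metres and radians):
On the way, in this order (a step that is already met when the one before it is completed fails the run):
1. the clamp lever is swung fully down shut, with the rod still in (value of joint lever below 0.15 rad and value of joint rod below 0.03 m), for 0.2 s.
2. the rod is drawn out until the pointer is level with the length mark, held by the fingers, lever still shut (x of pointer in the frame of marker between -0.006 and 0.006 m and value of joint lever below 0.15 rad and contact force between rod and the fingers above 1 N), for 0.3 s.
At the end, for the whole second after the job is handed in: The fingers still hold the grip (contact force above 1 N), the pointer is within 6 mm of the length mark's fin along the pull and still (under 10 mm/s), and the clamp lever is shut (under 0.15 rad) (all of step 2 and velocity of joint rod between -0.01 and 0.01 m/s); the arm keeps its last pose, push and grip.
It fails at once if the rod is pulled out (more than 30 mm) while the clamp lever is not shut (value of joint rod above 0.03 m and value of joint lever above 0.25 rad).
It fails at once if a loose thing around the fixture is moved (more than 30 mm) (distance of any of wheel_a, wheel_b, motor, battery_box, board, screwdriver, cup from where it was at the start of the episode above 0.03 m).
It also fails if it takes over 48 s, if anything falls off the work surface, if the arm or the gripper's body presses on something with over 40 N, if the wrist force passes 120 N, or if a joint passes its speed limit or range.

## Working session

There is one attempt and no reset: what is moved stays moved. The work goes in short steps, Python scripts to look and compute and a tool call to move; the robot and the scene stay as the last step left them, time stands still between calls to the robot, and variables do not carry over. Pictures are saved under pics/ and viewed, and the job is handed in when it is done.

Besides the shell and the picture viewer there is one more tool, called as a command line: name --argument value ..., lists and objects as JSON in quotes. apply_moves: Moves the arm, as the interface text tells. Shift numbers are shares of 0.1 m and turn numbers shares of 1.5 rad, none past 1 either way. Its arguments: {"type":"object","properties":{"slide":{"type":"array"},"turn":{"type":"array"},"jaw":{"type":"array"},"newtons":{"type":"number"}},"required":["slide","turn","jaw"]}

```bash
mkdir -p pics
cat > h.py <<'E'
import numpy as np,cv2
from plant import r
def cap(n,f):
    c=r.capture(n); cv2.imwrite(f'pics/{f}.png',c['pixels']); np.savez(f'pics/{f}.npz',**c); return c
def P(c,u,v,d=None):
    d=c['depth'][v,u] if d is None else d
    R=cv2.Rodrigues(np.array(c['rvec'],float))[0]
    p=np.array([(u-c['cx'])/c['fx']*d,(v-c['cy'])/c['fy']*d,d])
    return R.T@(p-np.array(c['tvec']).ravel())
def cloud(c):
    R=cv2.Rodrigues(np.array(c['rvec'],float))[0]
    v,u=np.mgrid[:384,:512]; d=c['depth']
    p=np.stack([(u-c['cx'])/c['fx']*d,(v-c['cy'])/c['fy']*d,d],-1)
    return (p-np.array(c['tvec']).ravel())@R
def proj(c,p):
    return cv2.projectPoints(np.array(p,float).reshape(-1,3),np.array(c['rvec'],float),np.array(c['tvec'],float),np.array([[c['fx'],0,c['cx']],[0,c['fy'],c['cy']],[0,0,1.]]),None)[0].reshape(-1,2)
E
python3 - <<'E'
from h import *
for n in('scene','top'):
    c=cap(n,n+'0'); print(n,c['fx'],c['rvec'],c['tvec'])
print(r.get_state())
E
```

```text
scene 466.53305028453804 [ 2.43828356  0.74626569 -0.23565611] [-0.4836148  -0.18952848  1.52151917]
top 378.8043257418274 [ 2.11989089 -2.14441854  0.231921  ] [0.01008237 0.58877995 0.98915553]
{'time_s': 0.1, 'joints': array([ 9.16794338e+01,  2.05878604e+01,  6.38281375e-01, -1.67940107e-02,
       -7.01363402e+01, -1.65081195e+01]), 'qd': array([ 0.02556729, -0.09182269,  0.10457934,  0.04870969,  0.02643945,
       -0.06118839]), 'joint_torque': array([-1.81586369e-03, -5.84164274e+01,  2.93750793e+01,  7.01568648e+00,
        1.01079335e-02, -6.30680302e-05]), 'tcp_pos': array([0.17266227, 0.65210481, 0.23970772]), 'eef_rot': array([ 1.79913136e+02, -9.27872384e-03, -1.48343968e+01]), 'contact_force': array([-0.45019005, -0.13609925,  0.05105933]), 'moment': array([-0.02476231, -0.00614404,  0.05375921]), 'gripper_width': 0.08740126663237169}
```

View pics/scene0.png

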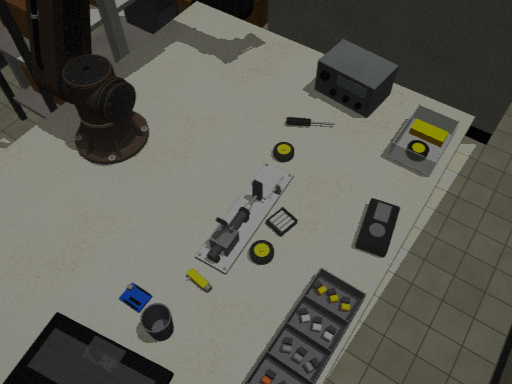

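View pics/top0.png

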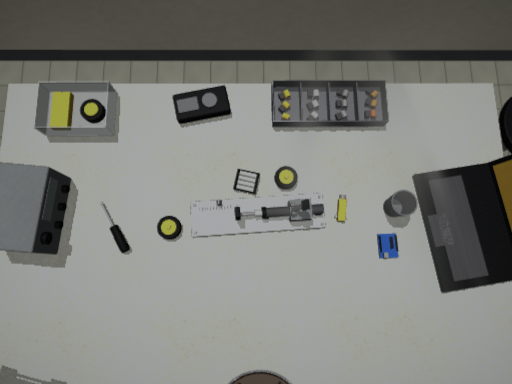

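Run:
```python
from h import *
c=dict(np.load('pics/top0.npz')); 
cv2.imwrite('pics/t1.png',cv2.resize(c['pixels'][160:260,150:350],None,fx=4,fy=4,interpolation=cv2.INTER_CUBIC))
W=cloud(c)
for u,v in [(195,202),(195,235),(325,195),(326,228),(238,213),(219,203),(300,209),(306,203),(318,209),(270,212),(169,227),(286,178),(246,181)]: print((u,v),W[v,u].round(3))
s=dict(np.load('pics/scene0.npz')); 
cv2.imwrite('pics/s1.png',cv2.resize(s['pixels'][130:290,170:330],None,fx=3.7,fy=3.7,interpolation=cv2.INTER_CUBIC))
print(proj(c,[[0,0,0],[.173,.652,.24]]),proj(s,[[0,0,0],[.173,.652,.24]]))
```

```text
(195, 202) [0.573 0.176 0.011]
(195, 235) [0.479 0.174 0.011]
(325, 195) [ 0.593 -0.201 -0.002]
(326, 228) [ 0.496 -0.199 -0.   ]
(238, 213) [0.529 0.052 0.089]
(219, 203) [0.566 0.106 0.032]
(300, 209) [ 0.537 -0.111  0.1  ]
(306, 203) [ 0.546 -0.121  0.141]
(318, 209) [ 0.544 -0.169  0.05 ]
(270, 212) [ 0.537 -0.036  0.05 ]
(169, 227) [0.501 0.245 0.027]
(286, 178) [ 0.638 -0.085  0.027]
(246, 181) [0.633 0.03  0.013]
[[259.56579264 418.61023842]
 [-58.55910936 379.79254815]] [[112.52382673 136.34035228]
 [268.07782394  -9.81353145]]
```

View pics/t1.png

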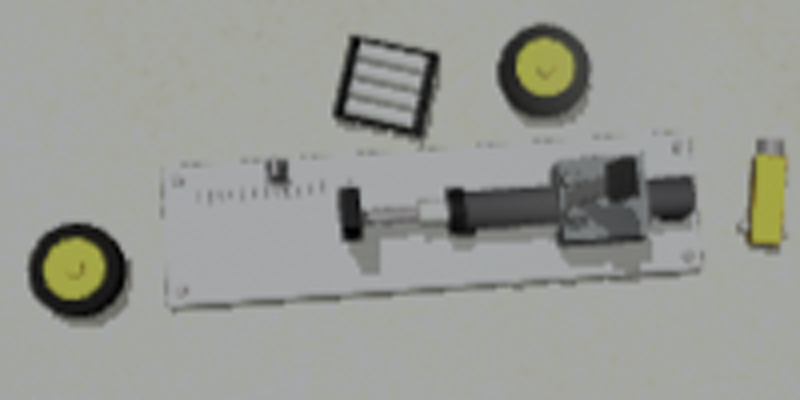

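View pics/s1.png

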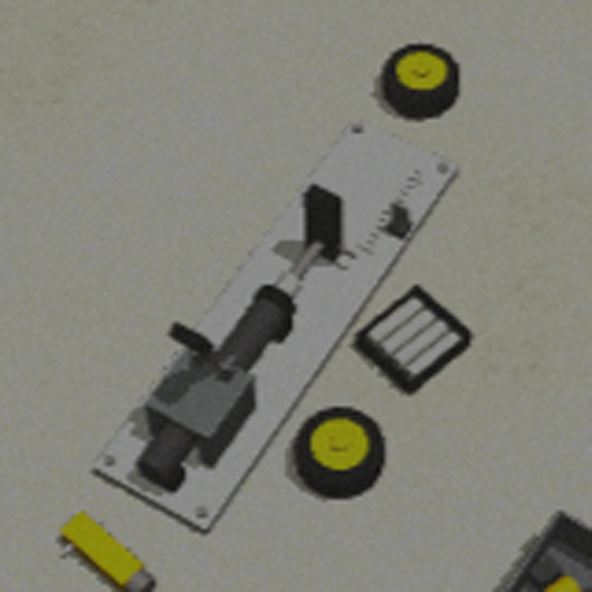

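Run:
```python
from h import *
for n in('top0','scene0'):
    c=dict(np.load(f'pics/{n}.npz')); W=cloud(c); p=W.reshape(-1,3); col=c['pixels'].reshape(-1,3).astype(int)
    roi=(p[:,0]>.44)&(p[:,0]<.62)&(p[:,1]>-.23)&(p[:,1]<.21)&(c['depth'].ravel()>0)
    m=roi&(p[:,2]>.006)&(p[:,2]<.018)
    print(n,m.sum(),'platez',np.median(p[m,2]))
    rc=cv2.minAreaRect(p[m,:2].astype(np.float32)); print(rc, cv2.boxPoints(rc).round(4).tolist())
    # table level
    # grip: z .06-.095 , y .03-.08
    g=roi&(p[:,2]>.05)&(p[:,2]<.1)&(p[:,1]>.0)
    print('grip',g.sum(),p[g].mean(0).round(4),p[g].min(0).round(4),p[g].max(0).round(4))
    t=roi&(p[:,2]>.044)&(p[:,2]<.056)&(p[:,1]>-.075)&(p[:,1]<.03)
    print('tube',t.sum(),p[t].mean(0).round(4),p[t].min(0).round(4),p[t].max(0).round(4))
    k=roi&(p[:,2]>.018)&(p[:,2]<.05)&(p[:,1]>.06)&(p[:,0]>.545)
    print('mark',p[k].round(3).tolist())
    l=roi&(p[:,2]>.07)&(p[:,1]<-.03); 
    print('lever',p[l][np.argsort(p[l,2])].round(3).tolist())
```

```text
top0 3637 platez 0.012398364135353094
((0.5301370620727539, -0.010147109627723694), (0.43959274888038635, 0.17808349430561066), 89.3960189819336) [[0.43880000710487366, -0.2290000021457672], [0.6169000267982483, -0.23090000450611115], [0.6215000152587891, 0.2087000012397766], [0.44339999556541443, 0.21060000360012054]]
grip 64 [0.5312 0.0548 0.0877] [0.5184 0.049  0.0507] [0.5458 0.0623 0.0942]
tube 216 [ 0.5376 -0.0383  0.0484] [ 0.5211 -0.0747  0.0441] [0.5518 0.0057 0.0551]
mark [[0.612, 0.067, 0.018], [0.575, 0.108, 0.047], [0.577, 0.113, 0.02], [0.572, 0.108, 0.047], [0.576, 0.107, 0.024], [0.576, 0.104, 0.023], [0.577, 0.101, 0.022], [0.577, 0.062, 0.018], [0.575, 0.13, 0.019], [0.574, 0.113, 0.019], [0.569, 0.108, 0.047], [0.573, 0.106, 0.029], [0.573, 0.104, 0.025], [0.574, 0.101, 0.023], [0.57, 0.112, 0.025], [0.567, 0.108, 0.048], [0.57, 0.106, 0.03], [0.571, 0.104, 0.023], [0.571, 0.101, 0.022], [0.569, 0.127, 0.019], [0.568, 0.113, 0.02], [0.564, 0.108, 0.046], [0.566, 0.106, 0.032], [0.568, 0.104, 0.021], [0.568, 0.101, 0.021], [0.565, 0.112, 0.022], [0.562, 0.108, 0.044
[... 7107 characters left out ...]
.128, 0.139], [0.533, -0.127, 0.139], [0.55, -0.119, 0.14], [0.549, -0.127, 0.14], [0.552, -0.122, 0.14], [0.54, -0.127, 0.141], [0.548, -0.125, 0.141], [0.544, -0.128, 0.141], [0.544, -0.124, 0.141], [0.542, -0.126, 0.141], [0.554, -0.125, 0.141], [0.542, -0.122, 0.141], [0.536, -0.126, 0.141], [0.552, -0.13, 0.141], [0.55, -0.124, 0.142], [0.542, -0.13, 0.142], [0.539, -0.121, 0.142], [0.533, -0.122, 0.142], [0.533, -0.126, 0.142], [0.539, -0.125, 0.142], [0.541, -0.124, 0.143], [0.545, -0.121, 0.143], [0.553, -0.127, 0.143], [0.547, -0.124, 0.143], [0.535, -0.125, 0.143], [0.55, -0.123, 0.144], [0.547, -0.128, 0.144], [0.558, -0.125, 0.145], [0.538, -0.124, 0.145], [0.556, -0.123, 0.146]]
```

Run:
```python
from h import *
def ray(c,u,v,z):
    a=P(c,u,v,.5);b=P(c,u,v,1.); t=(z-a[2])/(b[2]-a[2]); return a+t*(b-a)
c=dict(np.load('pics/top0.npz'))
g=[ray(c,150+a/4-.4,160+b/4-.4,.012) for a,b in [(165,170),(172,307),(688,134),(700,268)]]
for q in g: print(q.round(4))
W=cloud(c); p=W.reshape(-1,3)
# tube crest: per-y slice centroid
t=(p[:,2]>.040)&(p[:,2]<.056)&(p[:,1]>-.07)&(p[:,1]<-.003)&(p[:,0]>.5)&(p[:,0]<.58)
print(cv2.fitLine(p[t,:2].astype(np.float32),cv2.DIST_HUBER,0,.01,.01).ravel())
for n in('top0','scene0'):
  c=dict(np.load(f'pics/{n}.npz'));p=cloud(c).reshape(-1,3)
  q=p[(p[:,2]>.084)&(p[:,2]<.1)&(p[:,1]>0.02)&(p[:,1]<.1)&(p[:,0]<.6)&(p[:,0]>.48)]
  print(n,q.mean(0),q.min(0),q.max(0)); 
  q=p[(p[:,2]>.054)&(p[:,2]<.062)&(p[:,1]>-.18)&(p[:,1]<-.06)&(p[:,0]<.6)&(p[:,0]>.48)]
  print('block',q.mean(0),q.min(0),q.max(0), cv2.minAreaRect(q[:,:2].astype(np.float32)))
```

```text
[0.5731 0.1877 0.012 ]
[0.4756 0.181  0.012 ]
[ 0.5958 -0.1885  0.012 ]
[ 0.4987 -0.1925  0.012 ]
[ 0.06473441 -0.9979025   0.53728414 -0.03724664]
top0 [0.53248718 0.05473681 0.08998408] [0.51840013 0.04900411 0.08524648] [0.54577466 0.06232568 0.09419619]
block [ 0.53814376 -0.11896823  0.05823827] [ 0.51340877 -0.14960364  0.0541389 ] [ 0.57119297 -0.07662439  0.06199828] ((0.5427646040916443, -0.1125950738787651), (0.05595158040523529, 0.07197343558073044), 3.6933670043945312)
scene0 [0.53403162 0.05210482 0.08967622] [0.51954245 0.04448475 0.08494419] [0.54851931 0.05990743 0.09413813]
block [ 0.54528432 -0.12409576  0.05800906] [ 0.51522769 -0.15664268  0.0540249 ] [ 0.57310947 -0.08846685  0.06198622] ((0.5438200831413269, -0.12309249490499496), (0.057441096752882004, 0.06704740971326828), 2.689579963684082)
```

apply_moves --slide '[[0,0,0],[0,0,0],[0,0,0],[0.16,0.36,0],[0.16,0.36,0],[0.16,0.36,0],[0.16,0.36,0],[0.16,0.36,0]]' --turn '[[0,0,-0.071],[0,0,-0.071],[0,0,-0.071],[0,0,0],[0,0,0],[0,0,0],[0,0,0],[0,0,0]]' --jaw '[1,1,1,1,1,1,1,1]' --newtons 20

```text
time_s: 0.9
tcp_pos: [0.2639, 0.476, 0.2402]
eef_rot: [180.0, 0.0, 3.5]
contact_force: [1.0, 0.8, 0.3]
gripper_width: 0.0289
```

apply_moves --slide '[[0.16,0.36,0],[0.16,0.36,0],[0.16,0.36,0],[0.16,0.36,0],[0.16,0.36,0],[0.16,0.36,0],[0.16,0.36,0],[0.16,0.36,0]]' --turn '[[0,0,0],[0,0,0],[0,0,0],[0,0,0],[0,0,0],[0,0,0],[0,0,0],[0,0,0]]' --jaw '[1,1,1,1,1,1,1,1]'

```text
time_s: 1.7
tcp_pos: [0.409, 0.1964, 0.2405]
eef_rot: [-180.0, 0.0, 3.5]
contact_force: [1.1, 0.5, 0.2]
gripper_width: 0.0004
```

apply_moves --slide '[[0.163,0.38,0],[0.163,0.38,0],[0.163,0.38,0],[0.163,0.38,0],[0.163,0.38,0],[0.163,0.38,0],[0.162,0.38,0],[0,0,0]]' --turn '[[0,0,0],[0,0,0],[0,0,0],[0,0,0],[0,0,0],[0,0,0],[0,0,0],[0,0,0]]' --jaw '[1,1,1,1,1,1,1,1]'

```text
time_s: 2.5
tcp_pos: [0.5397, -0.0642, 0.2396]
eef_rot: [179.9, 0.1, 3.2]
contact_force: [-0.4, 0.0, -1.1]
gripper_width: 0.0005
```

Run:
```python
from h import *
s=cap('scene','s2'); cv2.imwrite('pics/s2b.png',cv2.resize(s['pixels'][80:290,130:330],None,fx=2.8,fy=2.8,interpolation=cv2.INTER_CUBIC))
print(r.get_state())
```

```text
{'time_s': 2.55, 'joints': array([ 1.40596639e+01,  8.17862981e+00, -1.61058585e+01, -1.94246523e-03,
       -6.58234553e+01,  7.91922236e+01]), 'qd': array([ 2.82390057, -1.49966245, -1.29501312, -0.55712543, -0.02426782,
       -1.50243036]), 'joint_torque': array([ -1.294595  , -39.56685662,  29.19909775,   6.96772143,
         0.12166383,   0.40234077]), 'tcp_pos': array([ 0.53886257, -0.06276183,  0.2395714 ]), 'eef_rot': array([1.79981498e+02, 1.06360951e-01, 3.25107307e+00]), 'contact_force': array([-0.04079855,  0.20866109,  0.29764224]), 'moment': array([-0.00778315, -0.00839254, -0.08132592]), 'gripper_width': 0.000489377239452796}
```

View pics/s2b.png

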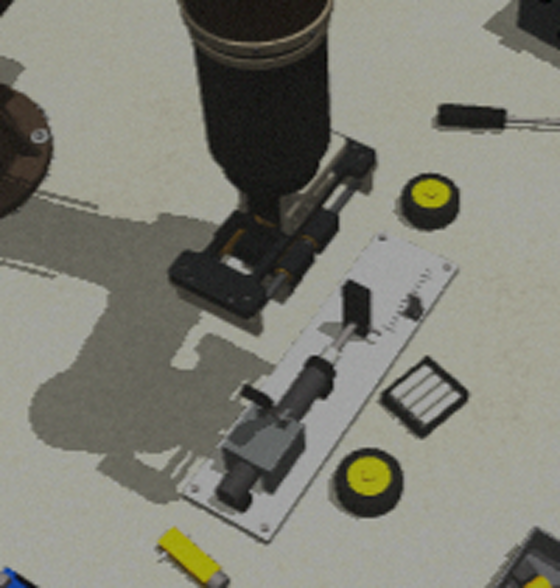

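apply_moves --slide '[[0,0,0.36],[0,0,0.36],[0,0,0.36],[0,0,0],[0,0.15,0],[0,0.1,0],[0,0.1,0],[0,0,0]]' --turn '[[0,0,0],[0,0,0],[0,0,0],[0,0,0],[0,0,0],[0,0,0],[0,0,0],[0,0,0]]' --jaw '[1,1,1,1,1,1,1,1]'

```text
time_s: 3.35
tcp_pos: [0.5414, -0.0968, 0.1339]
eef_rot: [-180.0, -0.1, 3.4]
contact_force: [0.0, -0.8, 0.7]
gripper_width: 0.0007
```

Run:
```python
from h import *
s=cap('scene','s3'); cv2.imwrite('pics/s3b.png',cv2.resize(s['pixels'][130:290,170:330],None,fx=3.5,fy=3.5,interpolation=cv2.INTER_CUBIC))
```

```text
(no output)
```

View pics/s3b.png

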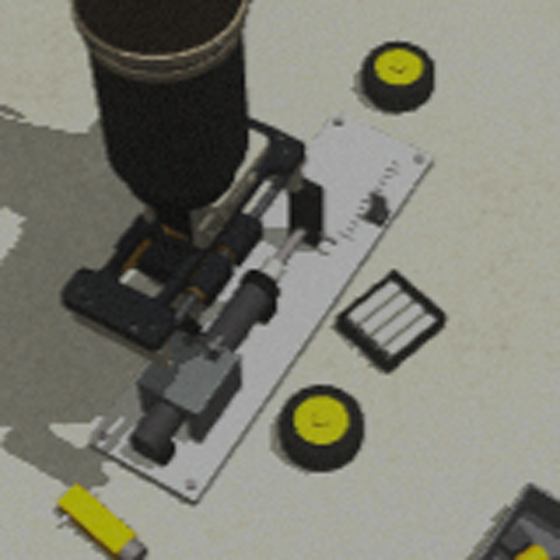

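apply_moves --slide '[[0,0.1,0.03],[0,0.1,0.06],[0,0.1,0.06],[0,0.1,0.1],[0,0.1,0.1],[0,0.05,0.05],[0,0,0],[0,0,0]]' --turn '[[0,0,0],[0,0,0],[0,0,0],[0,0,0],[0,0,0],[0,0,0],[0,0,0],[0,0,0]]' --jaw '[1,1,1,1,1,1,1,1]'

```text
time_s: 4.2
tcp_pos: [0.544, -0.1508, 0.0923]
eef_rot: [180.0, 0.0, 3.5]
contact_force: [0.0, 0.4, 0.9]
gripper_width: 0.0004
```

Run:
```python
from h import *
s=cap('scene','s4'); cv2.imwrite('pics/s4b.png',cv2.resize(s['pixels'][130:290,170:330],None,fx=3.5,fy=3.5,interpolation=cv2.INTER_CUBIC))
```

```text
(no output)
```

View pics/s4b.png

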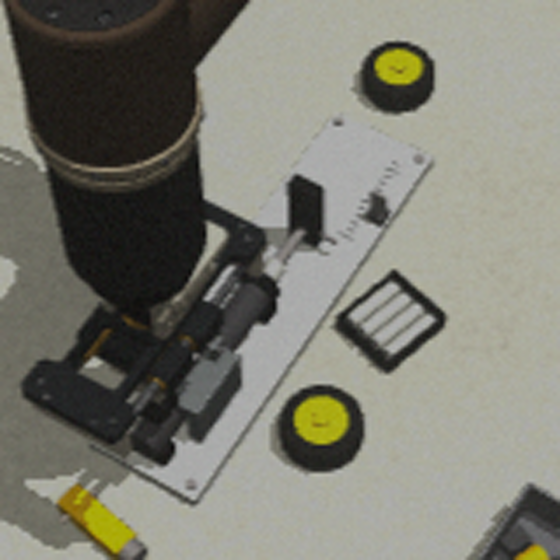

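apply_moves --slide '[[0,0,0.02],[0,0,0.02],[0,0,0.01],[0,0,0]]' --turn '[[0,0,0],[0,0,0],[0,0,0],[0,0,0]]' --jaw '[1,1,1,1]'

```text
time_s: 4.65
tcp_pos: [0.5443, -0.1503, 0.0876]
eef_rot: [180.0, -0.0, 3.5]
contact_force: [-0.3, -0.9, 0.4]
gripper_width: 0.0006
```

Not at the stop yet by force; press a little further.

apply_moves --slide '[[0,0,0.01],[0,0,0.01],[0,0,0]]' --turn '[[0,0,0],[0,0,0],[0,0,0]]' --jaw '[1,1,1]'

```text
time_s: 4.95
tcp_pos: [0.5444, -0.1504, 0.0869]
eef_rot: [180.0, -0.0, 3.5]
contact_force: [-3.3, 1.8, 12.0]
gripper_width: 0.0004
```

apply_moves --slide '[[0,0,-0.2],[0,0,-0.4],[0,-0.4,0],[0,-0.4,0],[0,-0.4,0],[0,-0.4,0],[0,-0.44,0],[0,0,0]]' --turn '[[0,0,0],[0,0,0],[0,0,0],[0,0,0],[0,0,0],[0,0,0],[0,0,0],[0,0,0]]' --jaw '[1,1,1,0.4,0.4,0.4,0.4,0.4]'

```text
time_s: 5.75
tcp_pos: [0.5318, 0.0572, 0.1457]
eef_rot: [-180.0, -0.0, 3.7]
contact_force: [-0.1, -0.5, 0.2]
gripper_width: 0.0349
```

Run:
```python
from h import *
s=cap('scene','s5'); cv2.imwrite('pics/s5b.png',cv2.resize(s['pixels'][130:290,170:330],None,fx=3.5,fy=3.5,interpolation=cv2.INTER_CUBIC))
c=cap('top','t5'); cv2.imwrite('pics/t5b.png',cv2.resize(c['pixels'][160:260,150:350],None,fx=4,fy=4,interpolation=cv2.INTER_CUBIC))
for k in(s,c):
    p=cloud(k).reshape(-1,3)
    q=p[(p[:,2]>.0)&(p[:,2]<.1)&(p[:,1]>-.166)&(p[:,1]<-.138)&(abs(p[:,0]-.545)<.012)]
    print(q[np.argsort(q[:,1])][::4].round(3).tolist())
print(r.get_state()['tcp_pos'],r.get_state()['gripper_width'])
```

```text
[[0.537, -0.166, 0.072], [0.54, -0.165, 0.074], [0.539, -0.164, 0.077], [0.554, -0.163, 0.074], [0.55, -0.162, 0.074], [0.543, -0.161, 0.077], [0.552, -0.16, 0.074], [0.548, -0.16, 0.074], [0.55, -0.158, 0.072], [0.556, -0.157, 0.045], [0.553, -0.156, 0.046], [0.545, -0.155, 0.075], [0.541, -0.154, 0.073], [0.536, -0.153, 0.068], [0.556, -0.152, 0.076], [0.551, -0.151, 0.07], [0.556, -0.15, 0.056], [0.551, -0.15, 0.045], [0.546, -0.148, 0.071], [0.556, -0.147, 0.041], [0.556, -0.146, 0.057], [0.554, -0.145, 0.042], [0.551, -0.144, 0.008], [0.557, -0.143, 0.057], [0.553, -0.142, 0.058], [0.55, -0.141, 0.069], [0.546, -0.139, 0.073], [0.542, -0.139, 0.074]]
[[0.544, -0.165, 0.069], [0.538, -0.164, 0.072], [0.535, -0.164, 0.072], [0.541, -0.162, 0.071], [0.543, -0.161, 0.076], [0.549, -0.159, 0.071], [0.543, -0.159, 0.073], [0.537, -0.158, 0.075], [0.554, -0.156, 0.076], [0.535, -0.156, 0.074], [0.549, -0.154, 0.072], [0.534, -0.153, 0.041], [0.536, -0.152, 0.045], [0.554, -0.151, 0.074], [0.546, -0.151, 0.075], [0.536, -0.149, 0.066], [0.544, -0.148, 0.07], [0.534, -0.147, 0.059], [0.546, -0.146, 0.07], [0.557, -0.145, 0.059], [0.538, -0.143, 0.07], [0.554, -0.143, 0.059], [0.547, -0.141, 0.07], [0.541, -0.14, 0.072], [0.537, -0.139, 0.061]]
[0.53147915 0.05427446 0.14547514] 0.042871936592064785
```

View pics/s5b.png

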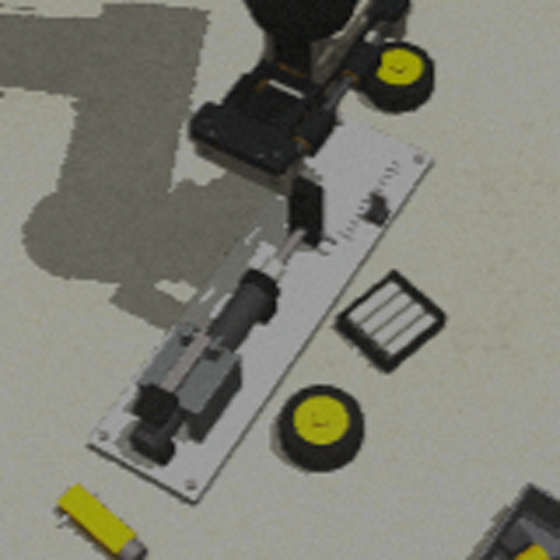

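View pics/t5b.png

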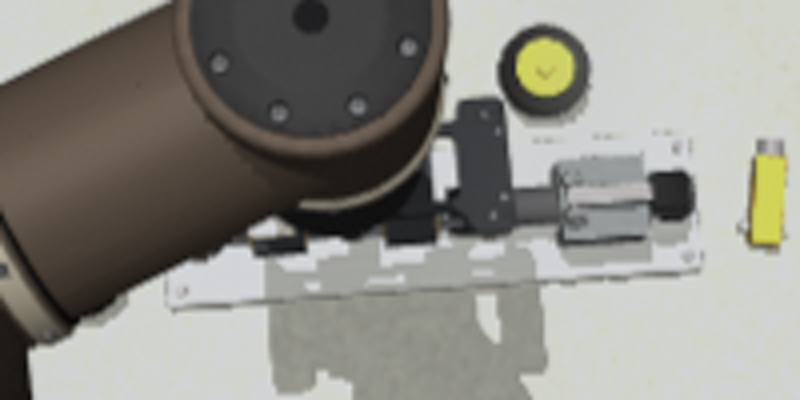

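The lever lies flat along the block (paddle top about 73 mm, level), the rod is still in, and the bystanders have not moved. Next I lower the fingers over the grip.

apply_moves --slide '[[0,0,0],[0,0,0.2],[0,0,0.2],[0,0,0.2],[0,0,0.2],[0,0,0],[0,0,0]]' --turn '[[0,0,0],[0,0,0],[0,0,0],[0,0,0],[0,0,0],[0,0,0],[0,0,0]]' --jaw '[0.4,0.4,0.4,0.4,0.4,0.4,0.4]'

```text
time_s: 6.55
tcp_pos: [0.5318, 0.0521, 0.0657]
eef_rot: [180.0, 0.0, 3.4]
contact_force: [0.6, -0.4, 0.3]
gripper_width: 0.0522
```

apply_moves --slide '[[0,0,0],[0,0,0],[0,0,0],[0,0,0],[0,0,0],[0,0,0],[0,0,0],[0,0,0]]' --turn '[[0,0,0],[0,0,0],[0,0,0],[0,0,0],[0,0,0],[0,0,0],[0,0,0],[0,0,0]]' --jaw '[1,1,1,1,1,1,1,1]' --newtons 25

```text
time_s: 7.35
tcp_pos: [0.5319, 0.0536, 0.0658]
eef_rot: [-180.0, -0.0, 3.5]
contact_force: [-2.8, 5.0, 2.6]
gripper_width: 0.0139
```

Run:
```python
from h import *
s=cap('scene','s6'); cv2.imwrite('pics/s6b.png',cv2.resize(s['pixels'][130:290,170:330],None,fx=3.5,fy=3.5,interpolation=cv2.INTER_CUBIC))
g=r.get_state();print(g['tcp_pos'],g['gripper_width'],g['contact_force'])
```

```text
[0.53185355 0.05362146 0.06574296] 0.013870132262911937 [-3.09435337  5.78572429  3.70959081]
```

View pics/s6b.png

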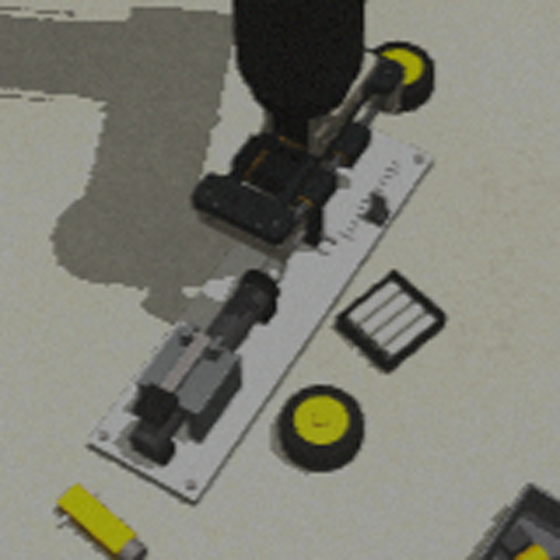

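apply_moves --slide '[[0,-0.05,0],[0,-0.07,0],[0,-0.07,0],[0,-0.07,0],[0,-0.07,0],[0,-0.07,0],[0,-0.05,0],[0,0,0]]' --turn '[[0,0,0],[0,0,0],[0,0,0],[0,0,0],[0,0,0],[0,0,0],[0,0,0],[0,0,0]]' --jaw '[1,1,1,1,1,1,1,1]'

```text
time_s: 8.2
tcp_pos: [0.5291, 0.0987, 0.0657]
eef_rot: [180.0, -0.0, 3.5]
contact_force: [1.7, -4.5, 4.6]
gripper_width: 0.0139
```

Run:
```python
from h import *
s=cap('scene','s7'); cv2.imwrite('pics/s7b.png',cv2.resize(s['pixels'][150:230,220:300],None,fx=7,fy=7,interpolation=cv2.INTER_CUBIC))
c=cap('top','t7'); cv2.imwrite('pics/t7b.png',cv2.resize(c['pixels'][160:260,150:350],None,fx=4,fy=4,interpolation=cv2.INTER_CUBIC))
g=r.get_state();print(g['tcp_pos'],g['gripper_width'],g['contact_force'])
```

```text
[0.52913868 0.09824111 0.06568076] 0.013707123382554446 [ 0.38861351 -5.28203842  4.83984241]
```

View pics/s7b.png

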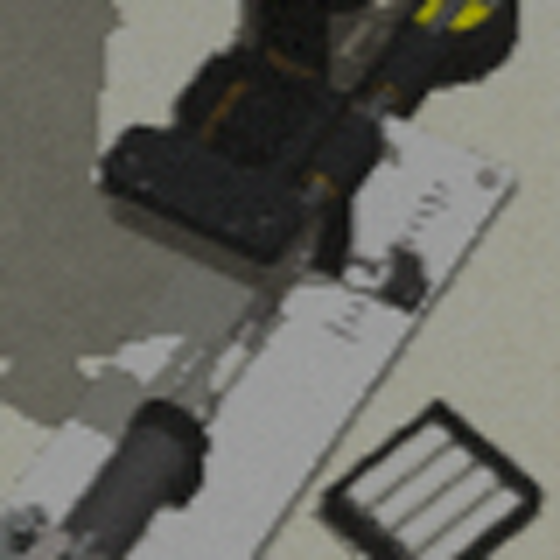

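View pics/t7b.png

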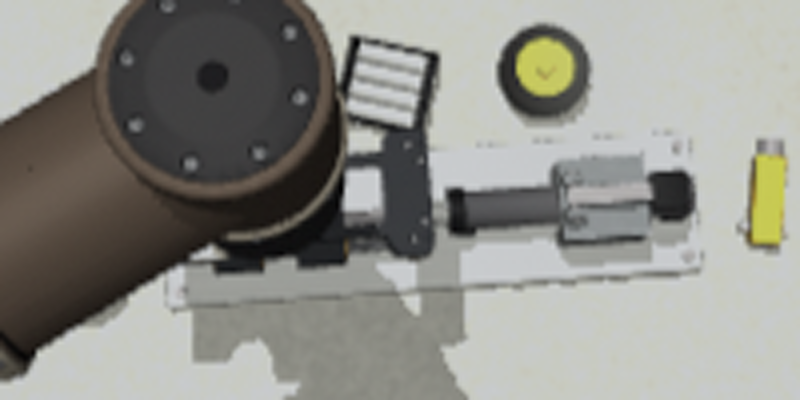

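apply_moves --slide '[[0,-0.03,0],[0,-0.03,0],[0,0,0],[0,0,0],[0,0,0]]' --turn '[[0,0,0],[0,0,0],[0,0,0],[0,0,0],[0,0,0]]' --jaw '[1,1,1,1,1]'

```text
time_s: 8.8
tcp_pos: [0.5288, 0.1038, 0.0657]
eef_rot: [180.0, -0.0, 3.5]
contact_force: [1.4, -4.5, 4.8]
gripper_width: 0.0142
```

Run:
```python
from h import *
s=cap('scene','s8'); 
g=r.get_state();print(g['tcp_pos'],g['gripper_width'],g['contact_force'])
ex=np.array([-.0611,.9981,0]);ey=np.array([-.9981,-.0611,0]);t=g['tcp_pos'].copy()
K=12
def draw(s,x0,y0,w,h,name,pts):
    im=cv2.resize(s['pixels'][y0:y0+h,x0:x0+w],None,fx=K,fy=K,interpolation=cv2.INTER_CUBIC)
    im=np.clip(im.astype(float)*1.5,0,255).astype(np.uint8)
    for a,b,col in pts:
        q=((proj(s,[a,b])-[x0,y0]+.5)*K).astype(int); cv2.line(im,tuple(map(int,q[0])),tuple(map(int,q[1])),col,1)
    cv2.imwrite(f'pics/{name}.png',im)
p=t.copy(); p[2]=.031; tip=p-ey*.029
print('tip',tip)
# green: pointer predicted; red: level line at the fin, z .046 and base .012 at tcp x
F=t-ey*.040
L=[(p-ey*.014,tip,(0,255,0))]
for z0,z1 in((.022,.046),): 
    f0=F.copy();f0[2]=z0;f1=F.copy();f1[2]=z1; L.append((f0,f1,(0,0,255)))
draw(s,255,165,48,48,'s8o',L); draw(s,255,165,48,48,'s8p',[])
c=dict(np.load('pics/top0.npz')); s0=dict(np.load('pics/scene0.npz'))
draw(s0,255,165,48,48,'s0o',L[1:])
f0=F.copy();f0[2]=.046
draw(c,200,180,48,48,'t0o',[(f0-ey*.008,f0+ey*.008,(0,0,255))])
a=cv2.hconcat([cv2.imread(f'pics/{n}.png')[100:500,:400] for n in('s8p','s8o')]); cv2.imwrite('pics/o8.png',a)
```

```text
[0.52878336 0.10384742 0.06568679] 0.013820936929815232 [ 0.02574117 -4.6266766   4.65536451]
tip [0.55772826 0.10561932 0.031     ]
```

View pics/s8o.png

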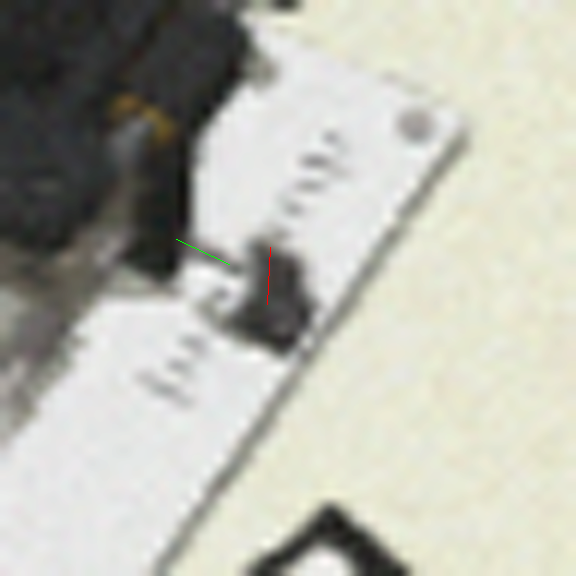

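View pics/s0o.png

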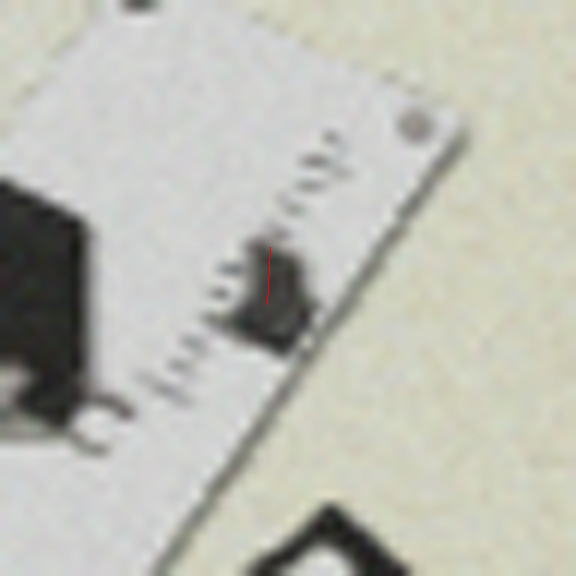

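View pics/t0o.png

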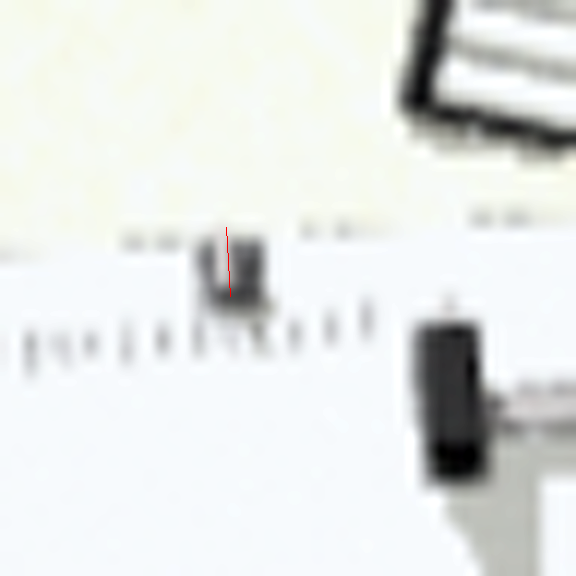

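apply_moves --slide '[[0,0,0],[0,0,0],[0,0,0],[0,0,0],[0,0,0],[0,0,0],[0,0,0],[0,0,0]]' --turn '[[0,0,0],[0,0,0],[0,0,0],[0,0,0],[0,0,0],[0,0,0],[0,0,0],[0,0,0]]' --jaw '[1,1,1,1,1,1,1,1]'

```text
time_s: 9.65
tcp_pos: [0.5288, 0.1038, 0.0657]
eef_rot: [180.0, -0.0, 3.5]
contact_force: [1.2, -5.4, 5.0]
gripper_width: 0.0137
```

Run:
```python
from h import *
s=cap('scene','s9');c=cap('top','t9')
a=cv2.resize(s['pixels'][130:290,170:330],None,fx=3.5,fy=3.5,interpolation=cv2.INTER_CUBIC);cv2.imwrite('pics/s9b.png',a)
p=cloud(c).reshape(-1,3);q=p[(p[:,2]>.064)&(p[:,2]<.1)&(p[:,1]>-.17)&(p[:,1]<-.1)&(abs(p[:,0]-.543)<.008)]
print(np.polyfit(q[:,1],q[:,2],1),len(q),q[:,2].mean())
g=r.get_state();print(g['tcp_pos'],g['gripper_width'],g['contact_force'],g['qd'])
```

```text
[-0.02193986  0.06931482] 130 0.07233161057785596
[0.52881602 0.10383778 0.06568928] 0.01407636441425701 [ 1.32305324 -5.15051776  5.41871314] [ 0.01397296 -0.06505732 -0.09792598  0.02643084  0.09623397 -0.13515259]
```

View pics/s9b.png

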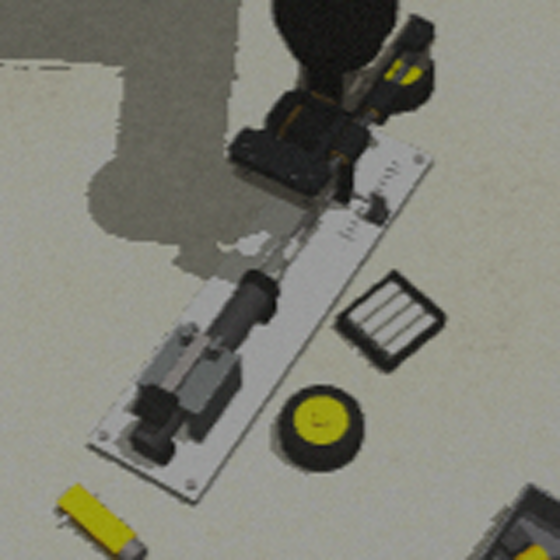

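The lever is flat (slope about 0.02 rad), the grip is held, the pointer is at the fin, and everything is still.

```bash
python3 -c "
from plant import r
print(r.close_job())"
```

```text
the job is handed in; nothing more can be done
None
```

I swung the clamp lever shut, then pulled the rod out by its grip to the length mark. I handed the job in at about 9.7 s of the 48 s, still holding the grip.

- **Lever:** I pushed it down with the closed fingers until it met its stop at 12 N. Afterwards it measured flat, at about 0.02 rad (limit 0.15), with the paddle top about 73 mm above the table. The rod was still in.
- **Rod:** I pinched the grip across its 14 mm thickness at 25 N and drew it out about 50 mm. The pull reads about 5 N against the spring, about as expected, and did not drift in the last 0.8 s.
- **Pointer:** In the scene camera it lines up with the fin to about 1–2 mm (limit 6 mm). The two cameras differed by about 3 mm on absolute positions along the pull, so I compared grip and fin within each one.
- **Loose things:** The ones near the fixture look unmoved in the last scene picture. I did not measure any of them, or check the board, cup and screwdriver at the end; the arm did not go near those three.

No check failed.

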